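Weigh a part-used wrapper reel on the bench beam scale

ROBOT

A 6-joint arm with a two-finger parallel gripper is mounted at the origin on the work surface. World frame = base frame: x ahead of the robot, y to its left, z up, the work surface at z = 0. Lengths are in mm, angles in degrees, forces in N, time in s.
With the tool pointing down it reaches from about 300 to 850 mm from the base axis. Payload 4.2 kg.
Tool frame: the origin (TCP) lies midway between the tips of the shut fingers; the grasp point (between the pads) lies 19 mm behind it; z points along the fingers, y is the line along which they close (so a half turn about z gives the same grasp; the last joint's range is limited). The gripper opens to 91 mm and grips with 3 to 60 N. Pads are 32 mm wide; open, the fingers measure 118 mm over their backs; the gripper's body (76 mm by 178 mm) begins 60 mm behind the grasp point.
Start: joints at [71.219, 18.312, 89.639, -0, 72.044, -1.146], TCP at [174.206, 547.992, 213.976] pointing down, gripper open.
Joint ranges: [-177.97, 177.97], [-48.28, 115.42], [12.27, 149.76], [-77.06, 257.06], [2.81, 150.46], [-146.56, 146.56]. Speed limits (degrees/s): [147.25, 147.25, 180, 180, 180, 180].

INTERFACE

Orientations are given as [roll, pitch, yaw] about the fixed x, y, z axes, in that order (R = Rz(yaw) Ry(pitch) Rx(roll)).
In Python, from workcell import env, grab_frame, camera_model, state gives the robot as it stands (env), with the cameras as plain functions and the readings as plain functions.
- The arm moves only by the tool move_tool, called after "Emit:" as a command line: name --argument value ..., lists and objects as JSON in quotes. Schema: {"type":"object","properties":{"moves":{"type":"object","properties":{"tx":{"type":"array","items":{"type":"number"},"minItems":1,"maxItems":8},"ty":{"type":"array","items":{"type":"number"},"minItems":1,"maxItems":8},"tz":{"type":"array","items":{"type":"number"},"minItems":1,"maxItems":8},"drx":{"type":"array","items":{"type":"number"},"minItems":1,"maxItems":8},"dry":{"type":"array","items":{"type":"number"},"minItems":1,"maxItems":8},"drz":{"type":"array","items":{"type":"number"},"minItems":1,"maxItems":8}},"additionalProperties":false,"required":["tx","ty","tz","drx","dry","drz"]},"finger_gap":{"type":"number"},"force":{"type":"number"},"only":{"type":"string"},"quiet":{"type":"boolean"},"lines":{"type":"string"}},"required":["moves"],"additionalProperties":false}. moves is an object with one list for each field, all of the same length, 1 to 8, a row being the entries at one place: tx, ty, tz (the shift in shares of the most that a row can go, 1 being 50 mm), drx, dry, drz (a rotation vector in a scale on which 1.0 is 90 degrees); each row shifts and turns the commanded pose from where the row before left it, along the tool's axes as they then stand; what a row does not reach is not made up. A row lasts 1/10 s, in which the tool goes at most 50 mm and 8.59 degrees, less where a joint would pass 70% of its speed; a pose out of reach is approached as far as the arm can. finger_gap is the finger opening in mm, set as the call begins (left out keeps the last). The fingers move at their own pace and stop on an object; force is the grip in N (left out, the last holds). Time passes only in rows, so rows that do not move let the fingers close. The tool returns the time, the measured TCP pose, the force, the opening and the grip force at its end. only (a regular expression) keeps the lines of the reply that match it, lines (a string "A,B") keeps lines A to B, and quiet returns only ok. A shift or turn number past 1, either way, is cut back to 1. Input that does not fit is refused with a message, and nothing moves.
- state(): the state, without advancing time (a new reading comes with each control period).
- grab_frame(name): name is "scene" or "side" or "wrist"; returns the picture (400x640x3 uint8, blue, green, red); there is no depth.
- camera_model(name): a dict with "fx", "fy", "cx", "cy" (pixels), "D" ([k1, k2, p1, p2, k3] as OpenCV has them; the pictures are not rectified), "T" (4x4, takes a point from camera to world coordinates). Camera axes: x right, y up, looking along -z (the intrinsics and any distortion apply to the point x, -y, -z); pixel columns grow to the right and rows downward; lengths in mm; the calibration is good to about 2 mm. A picture is of the moment at which its call begins: read the wrist's pose just before it. camera_model takes no time and is no camera call; for the wrist camera it gives the pose at the moment of the call.
- env.job_done(): hands the job in; it is judged then, once.
The state is a dict: "time_s": time; "qpos": joint angles; "qvel": joint speeds; "effort": joint torques, N m; "ee_pos": TCP position; "ee_rot": TCP orientation; "force": force on the tool from outside, world axes, zero at the start; "torque": the same for the moment, N m; "gripper_width": finger opening in mm; "gripper_force": force on a finger pad.
Only numpy, scipy, OpenCV 4.12 (cv2) and the standard library are available. Lean on these libraries where they do the work, as an engineer would, in place of code of your own. Each camera call takes 0.05 s, during which the arm holds its last target. There are 200 camera calls.

TASK

Weigh the part-used reel that stands in its weighing carrier: hang the carrier by its loop in the V seat on the short arm of the beam scale, then slide the poise along the long arm until the beam balances level, and leave the scale at rest with the reel hanging from it. Treat the scale gently - no hard pressing or jolting, and never lift the beam out of its bearings - and leave the other things on the bench as they are.

Things in the scene. Friction and masses are not known exactly. Their poses are not given: they have to be found in the camera images.
- stand: fixed cast foot of the beam scale: grey plate 120 mm (x) by 350 mm (y, from -80 to +270), 18 mm high, with a pillar. Origin on the bench below the pivot. The beam lies along its y: short load arm to -y, long poise arm to +y; pivot axis along its x. At y = +257 mm a trig post (228 mm high) has a window round the beam's tip; black marks in it show level.
- beam (a joint): tilt of the beam, rad: 0 level, positive when the load (short) end is down; stops at -0.10 and +0.10. Unloaded, the poise end rests down (-0.10). It balances level at one place of the poise; within about 10 mm of that it floats between the stops, and 1 mm of poise travel outward changes the tilt by about -0.009 rad. It settles in about 1.2 s when let go.
- poise (a joint): place of the poise on the long arm, m: 0 at its inner end, where the knob is 50 mm from the pivot axis; grows outward to 0.165. Graduations 10 mm apart. It slides with about 1.2 N of friction and stays where it is left. The unknown load balances it somewhere between 0.05 and 0.155.
- pin (a joint): lift of the beam's pivot pin out of its open bearings, m: 0 is seated. Only its weight (with beam and poise 0.69 kg, and the load when hung) holds it down.
- beam_pivot (a point): the pivot axis at the middle of the beam, 200 mm above the bench
- load_seat (a point): where the axis of the carrier's bar lies when it rests in the steel V seat on the short arm, 100 mm from the pivot; moves with the beam. The V opens upward, 45 degree flanks, 14 mm wide; rims 11 mm higher and 16 mm either side along the beam. The beam (12 mm wide) ends 20 mm outboard of this point; its underside is 20 mm below. A bob hangs under it 45 mm from the pivot.
- poise_knob (a point): centre of the steel ball knob, 20 mm across, on a thin neck on top of the poise; 34 mm above the pivot axis when the beam is level. Pinch it from above, across the beam; in a light pinch (about 4 N) it turns between the pads as the beam tilts, so the hand feels the imbalance. Poise: steel cylinder 38 mm across, 32 mm long round the beam, axis 48 mm below this point, 250 g in all.
- carrier: the reel in its weighing carrier, standing loose: steel plate 84 mm across, 5 mm thick; kraft reel 96 mm across, 44 mm high, flat on it; centre rod, rectangular wire loop, flat black lifting tab on top; 195 mm high. Origin at the centre of the underside, z up; the loop lies in its x-z plane. Between 0.30 and 0.52 kg in all, not known beforehand.
- carrier_bar (a point): middle of the loop's upper wire, 6 mm thick, along the carrier's x, 150 mm above the underside. Below it the loop is open, 34 mm wide and 54 mm high (lower wire's axis 60 mm below this point). The beam's end passes through it in the carrier's y direction and the upper wire lies in the V seat.
- carrier_grip (a point): centre of the lifting tab, 31 mm above the upper wire: 16 mm thick (carrier's x), 26 mm wide (y), 28 mm high. Grip it across its thickness from above.
- reel_large: bystander: large kraft wrapper reel lying flat, 150 mm across, 60 mm high; origin under its middle
- reel_small: bystander: small kraft wrapper reel lying flat on the bench, 84 mm across, 36 mm high, with no carrier; origin under its middle
- core_tube: bystander: empty cardboard reel core standing upright, 44 mm across, 55 mm high; origin under its middle
- cups: bystander: small stack of paper sweet cups, 66 mm across, 47 mm high; origin under its middle
- bars: bystander: two wrapped chocolate bars stacked flat, 156 x 79 mm, 22 mm high; origin under its middle
- tape_roll: bystander: roll of clear tape lying flat, 96 mm across, 48 mm high; origin under its middle
- scraper: bystander: hand scraper lying flat, 280 mm long; origin under its middle

How it is judged (in metres and radians):
On the way:
1. the carrier hangs by its loop in the V seat, off the bench and let go (distance between carrier_bar and load_seat below 0.006 m and height (world z) of carrier above 0.02 m and angle between carrier's own z axis and vertical below 0.2 rad and contact force between the arm and carrier below 0.05 N), for 0.2 s.
At the end, for the whole second after the job is handed in: The beam rests level within 0.025 rad (1.4 degrees) and still (under 0.05 rad/s), seated in its bearings, with the carrier hanging upright (within 0.1 rad) by its loop in the V seat (upper wire within 6 mm of the seat point), clear of the bench (value of joint beam between -0.025 and 0.025 rad and velocity of joint beam between -0.05 and 0.05 rad/s and value of joint pin below 0.001 m and distance between carrier_bar and load_seat below 0.006 m and height (world z) of carrier above 0.02 m and angle between carrier's own z axis and vertical below 0.1 rad); the robot touches nothing.
It fails at once if the beam is lifted out of its bearings (more than 3 mm) (value of joint pin above 0.003 m).
It fails at once if the robot presses on the scale with more than 15 N (contact force between the arm and stand above 15 N).
It fails at once if the carrier is forced or dropped onto the scale (more than 20 N) (contact force between carrier and stand above 20 N).
It fails at once if the reel in its carrier is tipped over (more than 45 degrees) (angle between carrier's own z axis and vertical above 0.79 rad).
It fails at once if another thing on the bench is moved (more than 20 mm) (distance of any of reel_large, reel_small, core_tube, cups, bars, tape_roll, scraper from where it was at the start of the episode above 0.02 m).
It also fails if it takes over 72 s, if anything falls off the work surface, if the arm or the gripper's body presses on something with over 40 N, if the wrist force passes 120 N, or if a joint passes its speed limit or range.

## Working session

There is one attempt and no reset: what is moved stays moved. The work goes in short steps, Python scripts to look and compute and a tool call to move; the robot and the scene stay as the last step left them, time stands still between calls to the robot, and variables do not carry over. Pictures are saved under pics/ and viewed, at most 10 in all, crops included, and the job is handed in when it is done.

```bash
ls; mkdir -p pics
```

Run:
```python
from workcell import env, grab_frame, camera_model, state
import cv2
s=state();print(s)
for n in("scene","side"):
    cv2.imwrite(f"pics/{n}0.png",grab_frame(n));m=camera_model(n);print(n,m)
```

```text
pics
workcell.py
{'time_s': 0.0, 'qpos': array([ 7.12201202e+01,  1.83499296e+01,  8.97074028e+01, -1.65735209e-03,
        7.20429644e+01, -1.14377209e+00]), 'qvel': array([ 0.06885422,  0.03133978, -0.10766738,  0.00618074,  0.01004344,
       -0.02069756]), 'effort': array([ 7.14693779e-04, -4.12464774e+01, -2.31978697e+01,  7.29591586e-02,
        4.55323874e-02, -1.66008285e-04]), 'ee_pos': array([174.03072234, 547.49394383, 213.13068214]), 'ee_rot': array([-1.79899692e+02, -4.26641587e-04,  1.62364404e+02]), 'force': array([ 0.36539675,  0.12341113, -0.0563513 ]), 'torque': array([-0.00206592,  0.03878047, -0.0120879 ]), 'gripper_force': 0.0, 'gripper_width': 91.40250854848694}
scene {'fx': 502.57014036133904, 'fy': 502.57014036133904, 'cx': 329.05591463026104, 'cy': 196.29608672511844, 'D': array([-0.00073959,  0.        ,  0.        ,  0.        ,  0.        ]), 'T': array([[ 8.86384685e-01, -2.87018380e-01,  3.63239093e-01,
         1.06807168e+03],
       [ 4.62894147e-01,  5.37346242e-01, -7.04973776e-01,
        -9.94347357e+02],
       [ 7.15526945e-03,  7.93019209e-01,  6.09154608e-01,
         9.80617404e+02],
       [ 0.00000000e+00,  0.00000000e+00,  0.00000000e+00,
         1.00000000e+00]])}
side {'fx': 402.48961330400596, 'fy': 402.48961330400596, 'cx': 315.4707308980904, 'cy': 201.92663680351478, 'D': array([-0.03587336,  0.        ,  0.        ,  0.        ,  0.        ]), 'T': array([[ 8.77647658e-01,  2.69092659e-01, -3.96640553e-01,
         5.35776886e+01],
       [-4.79183686e-01,  5.11325300e-01, -7.13392902e-01,
        -9.79679209e+02],
       [ 1.08435573e-02,  8.16171292e-01,  5.77708264e-01,
         9.16988068e+02],
       [ 0.00000000e+00,  0.00000000e+00,  0.00000000e+00,
         1.00000000e+00]])}
```

View pics/scene0.png

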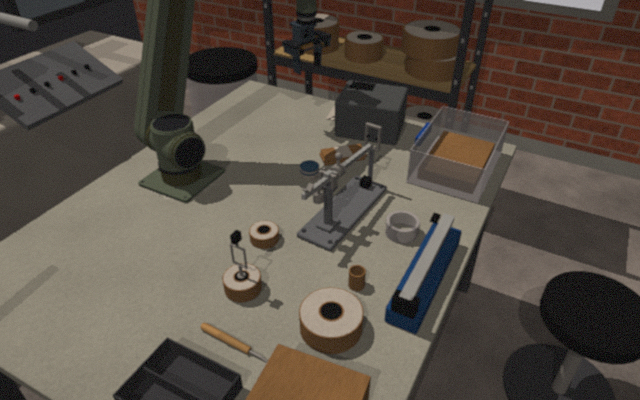

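View pics/side0.png

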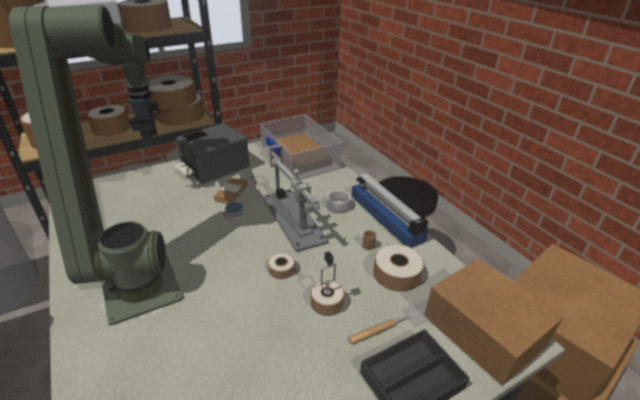

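Scene: carrier reel at (241,282), tab at (236,237); scale foot runs from (320,235) to (375,190), trig post at (373,140). Side: carrier tab (329,259), reel (327,297); foot (295,220). I'll zoom in on both.

Run:
```python
import cv2
a=cv2.imread("pics/scene0.png")[110:310,210:410];b=cv2.imread("pics/side0.png")[130:320,225:375]
cv2.imwrite("pics/c1.png",cv2.resize(a,None,fx=3,fy=3,interpolation=2));cv2.imwrite("pics/c2.png",cv2.resize(b,None,fx=3,fy=3,interpolation=2))
```

```text
(no output)
```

View pics/c1.png

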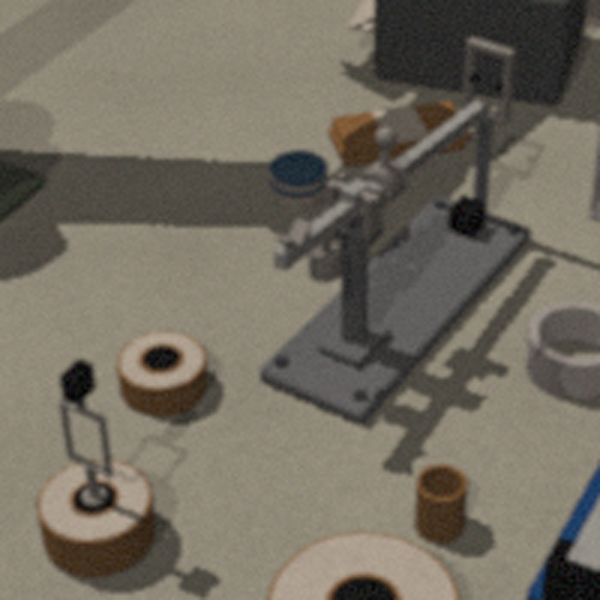

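View pics/c2.png

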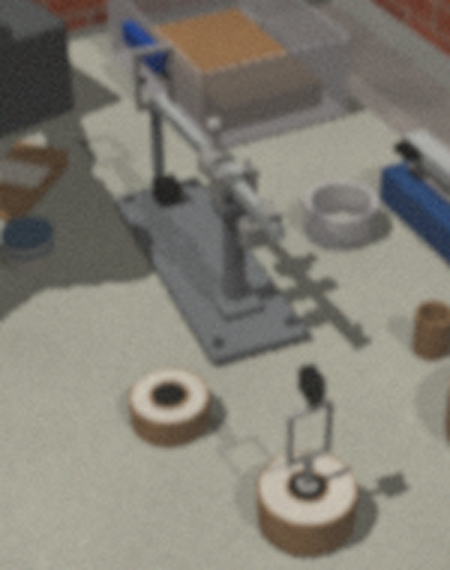

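Create h.py:
```python
from workcell import env, grab_frame, camera_model, state
import numpy as np,cv2
def ray(n,uv,m=None):
    m=m or camera_model(n);K=np.array([[m['fx'],0,m['cx']],[0,m['fy'],m['cy']],[0,0,1]])
    p=cv2.undistortPoints(np.array([[uv]],float),K,m['D'])[0,0]
    return m['T'][:3,3],m['T'][:3,:3]@np.array([p[0],-p[1],-1])
def plane(n,uv,z,m=None):
    o,d=ray(n,uv,m);return o+d*(z-o[2])/d[2]
def tri(n1,a,n2,b,m1=None,m2=None):
    o,d=ray(n1,a,m1);q,e=ray(n2,b,m2)
    s=np.linalg.lstsq(np.c_[d,-e],q-o,rcond=None)[0];A=o+d*s[0];B=q+e*s[1]
    return (A+B)/2,np.linalg.norm(A-B)
```

Run:
```python
from h import *
np.set_printoptions(precision=1,suppress=True)
s=lambda x,y:(x/3+210,y/3+110)
t=lambda x,y:(x/3+225,y/3+130)
F=[plane('scene',s(*p),18) for p in((263,377),(365,415),(528,232),(438,203))];print("scene foot",*F)
G=[plane('side',t(*p),18) for p in((217,360),(310,335),(122,205))];print("side foot",*G)
for k,a,b in(("knob",(384,133),(213,124)),("tab",(78,381),(311,384)),("topL",(66,403),(290,417)),("topR",(103,417),(330,403)),("end",(283,255),(268,228)),
 ("botL",(70,450),(290,462)),("botR",(107,472),(328,450))):
    print(k,*tri('scene',s(*a),'side',t(*b)))
im=cv2.imread
# tab by mask
for n in('scene','side'):
    g=cv2.cvtColor(im(f'pics/{n}0.png'),6)
    x0,y0=((225,225) if n=='scene' else (318,248))
    w=g[y0:y0+24,x0:x0+24].astype(float);M=(w<45)
    ys,xs=np.nonzero(M);print(n,len(xs),xs.mean()+x0,ys.mean()+y0)
# reel top whitish ellipse
for n,c in(('scene',s(97,500)),('side',t(308,487))): print(n,'reeltop',plane(n,c,49))
```

```text
scene foot [500.4 -85.8  18. ] [610.  -86.7  18. ] [634.  248.2  18. ] [525.8 251.3  18. ]
side foot [485.8 -83.1  18. ] [597.5 -94.9  18. ] [510.2 242.5  18. ]
knob [553.6  55.5 228.4] 0.7876170533580704
tab [ 468.4 -309.7  178. ] 0.35296136835788455
topL [ 449.7 -306.4  143.3] 0.5834383457185944
topR [ 488.7 -310.2  147.2] 2.3143115671405967
end [ 537.5 -103.6  191.3] 3.35335414732047
botL [ 448.4 -309.7   90.7] 3.2456671034880515
botR [ 488.  -312.8   88.2] 0.8514824537951401
scene 98 235.3877551020408 237.1326530612245
side 12 328.6666666666667 258.5
scene reeltop [ 473.8 -313.    49. ]
side reeltop [ 467.3 -313.9   49. ]
```

Zoomed crops: scene knob at (338,154), beam's short end (304,195), foot corners (298,236),(332,248),(386,187); side knob (296,171), tab (329,258). The loop lies nearly along world x. Stand yaw ≈ -4°, pivot ≈ (552,-11). Next I go up and over for a wrist view.

The manual's scale: shifts go in shares of 50 mm and turns go in shares of 90 degrees. Converting my numbers, -19 mm is -0.38, 8.5 degrees is 0.0944.

Emit:
move_tool --moves '{"tx":[0,0,0,0,0,0,0,0],"ty":[0,0,0,0,0,0,0,0],"tz":[-0.38,-0.38,-0.38,-0.38,-0.38,-0.38,-0.38,-0.38],"drx":[0,0,0,0,0,0,0,0],"dry":[0,0,0,0,0,0,0,0],"drz":[0.0944,0.0944,0.0944,0.0944,0.0944,0.0944,0.0944,0.0944]}'

```text
time_s: 0.9
ee_pos: [174.1, 547.8, 366.2]
ee_rot: [-180.0, 0.1, 94.0]
force: [0.7, 1.8, -0.7]
gripper_width: 90.9
gripper_force: 0.0
```

Emit:
move_tool --moves '{"tx":[0,-0.9,-0.9,-0.9,-0.9,-0.9,-0.9,-0.9],"ty":[0,0.5,0.5,0.5,0.5,0.5,0.5,0.5],"tz":[0,0,0,0,0,0,0,0],"drx":[0,0,0,0,0,0,0,0],"dry":[0,0,0,0,0,0,0,0],"drz":[0.0933,0,0,0,0,0,0,0]}'

```text
time_s: 1.7
ee_pos: [322.4, 228.8, 365.7]
ee_rot: [180.0, 0.0, 86.0]
force: [1.3, 0.1, 0.5]
gripper_width: 91.1
gripper_force: 0.0
```

Emit:
move_tool --moves '{"tx":[-0.9,-0.9,-0.9,-0.9,-0.9,-0.9,-0.9,0],"ty":[0.5,0.5,0.5,0.5,0.5,0.5,0.5,0],"tz":[0,0,0,0,0,0,0,0],"drx":[0,0,0,0,0,0,0,0],"dry":[0,0,0,0,0,0,0,0],"drz":[0,0,0,0,0,0,0,0]}'

```text
time_s: 2.5
ee_pos: [471.8, -91.2, 364.3]
ee_rot: [-179.9, 0.1, 85.6]
force: [-0.3, 0.5, -0.5]
gripper_width: 91.2
gripper_force: 0.0
```

Run:
```python
from h import *
import pickle
print(camera_model('wrist')['T'])
m=camera_model('wrist');f=grab_frame('wrist');cv2.imwrite('pics/w1.png',f);pickle.dump(m,open('w1.pkl','wb'))
print(state()['ee_pos'],state()['ee_rot'])
```

```text
[[ 9.96960327e-01  7.45516884e-02  2.26307910e-02  4.78278856e+02]
 [-7.79046836e-02  9.57566035e-01  2.77485403e-01 -1.19444823e+01]
 [-9.83471421e-04 -2.78404983e-01  9.60463273e-01  5.35450548e+02]
 [ 0.00000000e+00  0.00000000e+00  0.00000000e+00  1.00000000e+00]]
[470.65411913 -88.54644288 364.61703527] [-1.79850841e+02 -2.26747565e-02  8.56956914e+01]
```

View pics/w1.png

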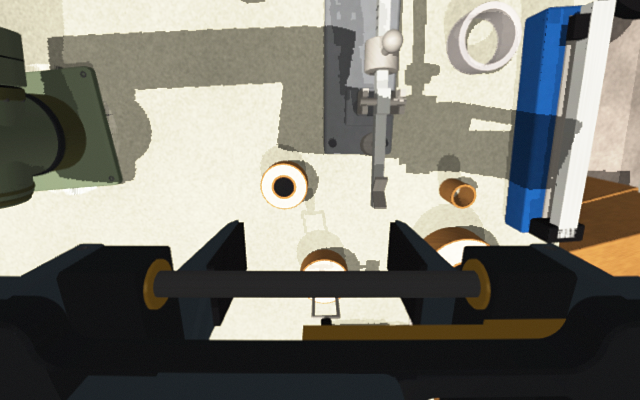

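Wrist: beam's short end at (379,206), V seat ≈ (379,187), pivot pin ≈ (381,99), knob (392,42); carrier loop ≈ (326,308) near the gripper. Move ahead over the scale for a second view.

Scaled: -40 mm is -0.8, 30 mm is 0.6.

Emit:
move_tool --moves '{"tx":[-0.8,-0.4,0,0],"ty":[0.6,0.6,0,0],"tz":[0,0,0,0],"drx":[0,0,0,0],"dry":[0,0,0,0],"drz":[0,0,0,0]}'

```text
time_s: 2.95
ee_pos: [525.6, -149.2, 365.3]
ee_rot: [-179.9, -0.1, 86.0]
force: [-1.2, -0.1, -0.6]
gripper_width: 91.1
gripper_force: 0.0
```

Run:
```python
from h import *
import pickle
np.set_printoptions(precision=1,suppress=True)
m=camera_model('wrist');f=grab_frame('wrist');pickle.dump(m,open('w2.pkl','wb'))
cv2.imwrite('pics/w2f.png',f)
m1=pickle.load(open('w1.pkl','rb'));f1=cv2.imread('pics/w1.png')
for p,z in(((379,206),200),((379,187),208),((381,99),200),((392,42),230)):print(plane('wrist',p,z,m1))
# predicted beam region in view 2
def proj(P,m):
    q=np.linalg.inv(m['T'])@np.r_[P,1];return m['fx']*q[0]/-q[2]+m['cx'],m['fy']*-q[1]/-q[2]+m['cy']
for P in([549,-110,205],[552,-11,200],[554,60,232]):print(proj(P,m))
u,v=map(int,proj([549,-60,205],m));print(u,v,m['fx'])
a=cv2.resize(f1[0:215,330:430],None,fx=2.7,fy=2.7,interpolation=2)
v0=max(0,v-100);b=cv2.resize(f[v0:v0+215,u-70:u+70],None,fx=2.7,fy=2.7,interpolation=2);print('v0',v0,'u0',u-70)
h=min(len(a),len(b));cv2.imwrite('pics/w12.png',np.hstack([a[:h],b[:h]]))
```

```text
[ 545.3 -120.2  200. ]
[544.1 -94.6 208. ]
[549.9   2.2 200. ]
[554.9  51.6 230. ]
(np.float64(334.6808115741397), np.float64(153.45471559512384))
(np.float64(332.25910903420714), np.float64(58.62667754102455))
(np.float64(331.91401948398504), np.float64(-36.620404061732984))
332 107 290.3388169420094
v0 7 u0 262
```

View pics/w12.png

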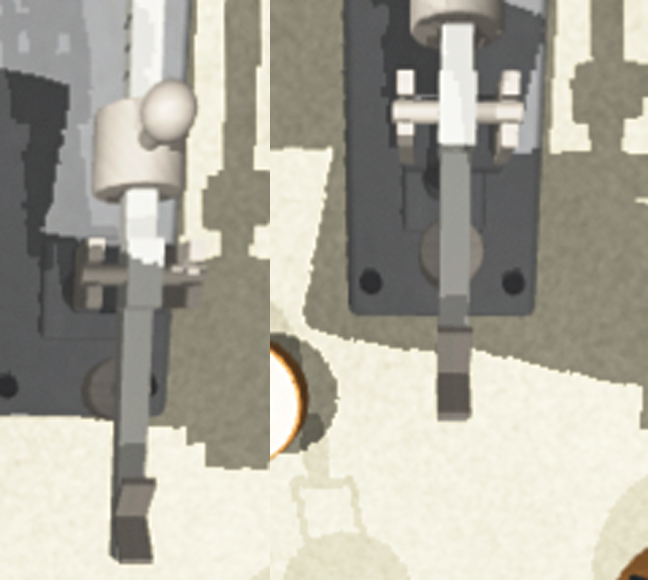

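Both views show the V clearly: valley at crop (133,516) / (454,372), rims (137,480)/(455,325) inner and (131,560)/(453,418) outer, pin middle (143,270)/(457,109).

Run:
```python
from h import *
import pickle
np.set_printoptions(precision=1,suppress=True)
m1,m2=[pickle.load(open(f'w{i}.pkl','rb')) for i in(1,2)]
A=lambda x,y:(330+x/2.7,y/2.7)
B=lambda x,y:(262+(x-270)/2.7,7+y/2.7)
print(m2['T'])
for k,a,b,z in(("valley",(133,516),(454,372),206),("inner",(137,480),(455,325),220),("outer",(131,560),(453,418),223),("pin",(143,270),(457,109),200),("footL",(0,411),(350,312),18),("footR",(163,411),(533,312),18)):
    print(k,*tri('w',A(*a),'w',B(*b),m1,m2),plane('w',A(*a),z,m1),plane('w',B(*b),z,m2))
# carrier in wrist 1: loop top wire ends, seen between fingers
for p in((312,300),(340,300)):print(plane('w',p,150,m1))
```

```text
[[  1.    0.1   0.  531.5]
 [ -0.1   1.    0.3 -70.5]
 [ -0.   -0.3   1.  536.7]
 [  0.    0.    0.    1. ]]
valley [544.4 -99.6 207.8] 0.08607256793388474 [ 544.8 -100.1  206. ] [544.4 -99.8 206. ]
inner [544.8 -81.  218.6] 1.6102045837356846 [543.8 -81.3 220. ] [545.3 -80.5 220. ]
outer [ 542.6 -118.3  211.1] 0.25249676242218216 [ 540.2 -114.4  223. ] [ 542.3 -116.4  223. ]
pin [551.9   0.8 199.6] 0.5298594443060796 [552.   1. 200.] [551.7   0.5 200. ]
footL [493.2 -71.1  54.8] 7.414097823740183 [497.1 -72.6  18. ] [487.6 -74.   18. ]
footR [605.9 -82.3   8.1] 0.4651743346060657 [603.7 -80.8  18. ] [604.3 -82.2  18. ]
[ 450.1 -279.7  150. ]
[ 493. -283.  150.]
```

Scaled: -45 mm is -0.9, -29 mm is -0.58.

Emit:
move_tool --moves '{"tx":[-0.9,-0.9,-0.9,-0.9,-0.9,-0.58,0,0],"ty":[-0.12,-0.12,-0.12,-0.12,-0.12,-0.04,0,0],"tz":[0,0,0,0,0,0,0,0],"drx":[0,0,0,0,0,0,0,0],"dry":[0,0,0,0,0,0,0,0],"drz":[0,0,0,0,0,0,0,0]}'

```text
time_s: 3.8
ee_pos: [475.9, -400.2, 366.3]
ee_rot: [180.0, -0.1, 86.0]
force: [-0.3, 0.3, 0.2]
gripper_width: 91.4
gripper_force: 0.0
```

Run:
```python
from h import *
import pickle
m=camera_model('wrist');f=grab_frame('wrist');pickle.dump(m,open('w3.pkl','wb'))
cv2.imwrite('pics/w3f.png',f)
print(m['T'],m['cx'],m['cy'])
cv2.imwrite('pics/w3.png',cv2.resize(f[20:240,200:440],None,fx=2.5,fy=2.5,interpolation=2))
```

```text
[[ 9.97488764e-01  6.83614979e-02  1.85167706e-02  4.81441396e+02]
 [-7.08171698e-02  9.58829284e-01  2.75011513e-01 -3.21310129e+02]
 [ 1.04577707e-03 -2.75632199e-01  9.61262606e-01  5.37712001e+02]
 [ 0.00000000e+00  0.00000000e+00  0.00000000e+00  1.00000000e+00]] 316.4606368008831 201.60194638130977
```

View pics/w3.png

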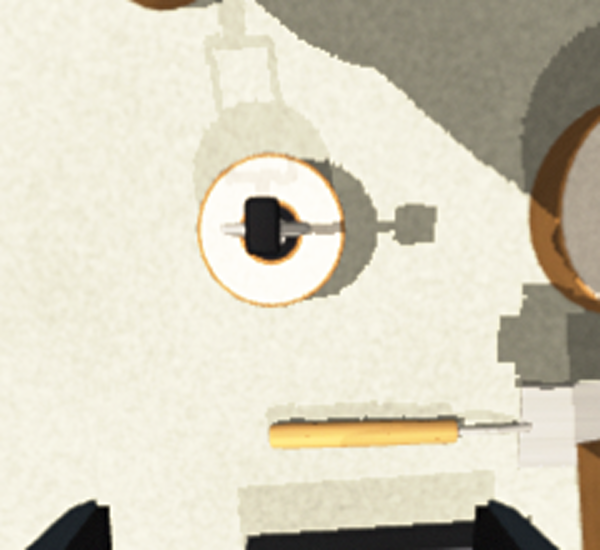

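Tab spans crop x 246–281, y 196–256 (centre (263,226)); loop wire from (222,231) to (305,228), so the carrier is aligned with the tool within about 2°.

Run:
```python
from h import *
import pickle
m=pickle.load(open('w3.pkl','rb'))
c=lambda x,y:(200+x/2.5,20+y/2.5)
print(plane('w',c(263,226),190,m),plane('w',c(271,230),49,m),plane('w',c(222,231),150,m),plane('w',c(305,228),150,m))
s=state();R=cv2.Rodrigues(np.eye(3))[0]
print(s['ee_pos'],s['ee_rot'])
from scipy.spatial.transform import Rotation as Ro
Rm=Ro.from_euler('xyz',s['ee_rot'],degrees=True).as_matrix();t=plane('w',c(263,226),190,m);t[2]=187-19
print(Rm.T@(t-s['ee_pos']))
```

```text
[ 469.57714044 -311.53774002  190.        ] [ 469.70864252 -310.40190869   49.        ] [ 447.09570564 -311.35494688  150.        ] [ 489.53768073 -312.91007189  150.        ]
[ 476.16339208 -399.63618317  366.53820787] [ 1.79971211e+02 -4.36746829e-02  8.60486048e+01]
[ 87.28379697 -12.74126836 198.59842206]
```

Scaled: 40 mm is 0.8, 30 mm is 0.6.

Emit:
move_tool --moves '{"tx":[0.6,0.6,0.54,0,0,0,0,0],"ty":[-0.08,-0.08,-0.1,0,0,0,0,0],"tz":[0,0,0,0.8,0.8,0.8,0.4,0],"drx":[0,0,0,0,0,0,0,0],"dry":[0,0,0,0,0,0,0,0],"drz":[0,0,0,0,0,0,0,0]}' --finger_gap 50

```text
time_s: 4.65
ee_pos: [467.8, -310.6, 223.4]
ee_rot: [-179.7, -0.2, 86.1]
force: [-1.1, 0.4, 0.4]
gripper_width: 49.9
gripper_force: 0.0
```

Emit:
move_tool --moves '{"tx":[0,0,0,0,0],"ty":[0,0,0,0,0],"tz":[0.4,0.4,0.36,0,0],"drx":[0,0,0,0,0],"dry":[0,0,0,0,0],"drz":[0,0,0,0,0]}'

```text
time_s: 5.15
ee_pos: [470.2, -313.6, 169.8]
ee_rot: [179.9, 0.1, 86.0]
force: [-0.3, -0.1, 0.2]
gripper_width: 50.1
gripper_force: 0.0
```

Emit:
move_tool --moves '{"tx":[0,0,0,0,0],"ty":[0,0,0,0,0],"tz":[0,0,0,0,0],"drx":[0,0,0,0,0],"dry":[0,0,0,0,0],"drz":[0,0,0,0,0]}' --finger_gap 5 --force 20

```text
time_s: 5.65
ee_pos: [469.0, -313.7, 168.0]
ee_rot: [-180.0, -0.0, 86.0]
force: [-0.2, 0.2, 1.0]
gripper_width: 15.5
gripper_force: 20.0
```

Scaled: -20 mm is -0.4, -15 mm is -0.3.

Emit:
move_tool --moves '{"tx":[0,0,0,0,0,0,0],"ty":[0,0,0,0,0,0,0],"tz":[-0.2,-0.3,-0.4,-0.4,-0.3,-0.1,0],"drx":[0,0,0,0,0,0,0],"dry":[0,0,0,0,0,0,0],"drz":[0,0,0,0,0,0,0]}'

```text
time_s: 6.35
ee_pos: [469.3, -313.9, 253.3]
ee_rot: [180.0, 0.0, 86.0]
force: [0.3, 0.3, -4.8]
gripper_width: 15.7
gripper_force: 20.0
```

Emit:
move_tool --moves '{"tx":[0.3,0.5,0.6,0.6,0.6,0.5,0.22,0],"ty":[0.1,0.18,0.22,0.22,0.22,0.18,0.08,0],"tz":[0,0,0,0,0,0,0,0],"drx":[0,0,0,0,0,0,0,0],"dry":[0,0,0,0,0,0,0,0],"drz":[0,0,0,0,0,0,0,0]}'

```text
time_s: 7.15
ee_pos: [540.9, -150.6, 252.0]
ee_rot: [-179.9, -0.0, 86.1]
force: [0.1, -0.5, -4.4]
gripper_width: 16.1
gripper_force: 20.0
```

Run:
```python
from h import *
import pickle
print(camera_model('wrist')['T']);m=camera_model('wrist');f=grab_frame('wrist');pickle.dump(m,open('w4.pkl','wb'));cv2.imwrite('pics/w4f.png',f)
print(state()['ee_pos'],state()['force'])
cv2.imwrite('pics/w4.png',cv2.resize(f[20:320,220:440],None,fx=2,fy=2,interpolation=2))
```

```text
[[ 9.97652304e-01  6.55539721e-02  1.98130547e-02  5.46568132e+02]
 [-6.84759680e-02  9.58949817e-01  2.75184102e-01 -7.17672623e+01]
 [-9.60314205e-04 -2.75894772e-01  9.61187366e-01  4.23376095e+02]
 [ 0.00000000e+00  0.00000000e+00  0.00000000e+00  1.00000000e+00]]
[ 540.41519599 -152.05042336  252.23422175] [ 0.11801542 -0.19177997 -5.04662933]
```

View pics/w4.png

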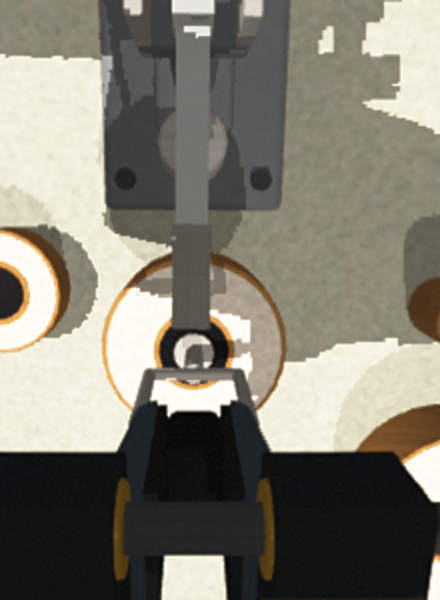

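The upper wire is at crop (147–243, 372), centred at 195; beam end at (193,328), valley ≈ (192,278) — well aligned laterally.

Run:
```python
from h import *
import pickle
m=pickle.load(open('w4.pkl','rb'));c=lambda x,y:(220+x/2,20+y/2)
for p,z in(((147,372),234),((243,372),234),((195,372),234),((193,328),222),((192,278),206),((192,224),220)):print(p,plane('w',c(*p),z,m))
```

```text
(147, 372) [ 526.83527971 -128.02925078  234.        ]
(243, 372) [ 559.47785726 -130.26024862  234.        ]
(195, 372) [ 543.15769574 -129.14445514  234.        ]
(193, 328) [ 543.33444874 -116.46364275  222.        ]
(192, 278) [ 544.01304229 -100.91493991  206.        ]
(192, 224) [545.44637901 -80.66728735 220.        ]
```

Scaled: 12 mm is 0.24, 7 mm is 0.14.

Emit:
move_tool --moves '{"tx":[0.12,0.24,0.24,0.24,0.14,0,0],"ty":[0,-0.02,0,0,0,0,0],"tz":[0,0,0,0,0,0,0],"drx":[0,0,0,0,0,0,0],"dry":[0,0,0,0,0,0,0],"drz":[0,0,0,0,0,0,0]}'

```text
time_s: 7.9
ee_pos: [543.3, -103.4, 253.0]
ee_rot: [180.0, 0.0, 86.0]
force: [0.5, 0.7, -4.0]
gripper_width: 16.2
gripper_force: 20.0
```

Emit:
move_tool --moves '{"tx":[0,0,0,0,0,0],"ty":[0,0,0,0,0,0],"tz":[0.12,0.12,0.08,0.06,0,0],"drx":[0,0,0,0,0,0],"dry":[0,0,0,0,0,0],"drz":[0,0,0,0,0,0]}'

```text
time_s: 8.5
ee_pos: [543.3, -103.6, 233.9]
ee_rot: [180.0, -0.0, 86.0]
force: [0.1, 0.4, -3.9]
gripper_width: 16.2
gripper_force: 20.0
```

Scaled: 2 mm is 0.04.

Emit:
move_tool --moves '{"tx":[0,0,0,0,0],"ty":[0,0,0,0,0],"tz":[0.04,0.04,0.04,0,0],"drx":[0,0,0,0,0],"dry":[0,0,0,0,0],"drz":[0,0,0,0,0]}'

```text
time_s: 9.0
ee_pos: [543.2, -103.4, 227.9]
ee_rot: [-180.0, -0.0, 86.0]
force: [-0.7, 0.9, -3.9]
gripper_width: 15.9
gripper_force: 20.0
```

Emit:
move_tool --moves '{"tx":[0,0,0,0,0],"ty":[0,0,0,0,0],"tz":[0.04,0.04,0.04,0,0],"drx":[0,0,0,0,0],"dry":[0,0,0,0,0],"drz":[0,0,0,0,0]}'

```text
time_s: 9.5
ee_pos: [543.3, -103.5, 221.9]
ee_rot: [180.0, -0.0, 86.0]
force: [-0.3, 0.9, -2.2]
gripper_width: 15.8
gripper_force: 20.0
```

Scaled: 2 mm is 0.04, 1 mm is 0.02.

Emit:
move_tool --moves '{"tx":[0,0,0,0,0],"ty":[0,0,0,0,0],"tz":[0.04,0.04,0.02,0,0],"drx":[0,0,0,0,0],"dry":[0,0,0,0,0],"drz":[0,0,0,0,0]}'

```text
time_s: 10.0
ee_pos: [543.3, -103.4, 216.9]
ee_rot: [180.0, -0.0, 86.0]
force: [0.8, 1.0, -2.4]
gripper_width: 15.5
gripper_force: 20.0
```

Emit:
move_tool --moves '{"tx":[0,0,0,0,0],"ty":[0,0,0,0,0],"tz":[0.04,0.02,0.02,0,0],"drx":[0,0,0,0,0],"dry":[0,0,0,0,0],"drz":[0,0,0,0,0]}'

```text
time_s: 10.5
ee_pos: [543.3, -103.3, 212.9]
ee_rot: [180.0, -0.0, 86.0]
force: [0.0, 0.9, -2.5]
gripper_width: 15.7
gripper_force: 20.0
```

Scaled: 1 mm is 0.02.

Emit:
move_tool --moves '{"tx":[0,0,0],"ty":[0,0,0],"tz":[0.02,0,0],"drx":[0,0,0],"dry":[0,0,0],"drz":[0,0,0]}'

```text
time_s: 10.8
ee_pos: [543.3, -103.3, 211.9]
ee_rot: [-180.0, -0.0, 86.0]
force: [0.1, 2.2, -2.3]
gripper_width: 15.8
gripper_force: 20.0
```

Scaled: 1 mm is 0.02.

Emit:
move_tool --moves '{"tx":[0,0,0,0,0],"ty":[0,0,0,0,0],"tz":[0.02,0,0.02,0,0],"drx":[0,0,0,0,0],"dry":[0,0,0,0,0],"drz":[0,0,0,0,0]}'

```text
time_s: 11.3
ee_pos: [543.3, -103.2, 209.9]
ee_rot: [180.0, -0.0, 86.0]
force: [0.2, 4.6, -2.0]
gripper_width: 15.6
gripper_force: 20.0
```

Emit:
move_tool --moves '{"tx":[0,0,0],"ty":[0,0,0],"tz":[0.02,0,0],"drx":[0,0,0],"dry":[0,0,0],"drz":[0,0,0]}'

```text
time_s: 11.6
ee_pos: [543.2, -103.1, 208.9]
ee_rot: [-180.0, -0.0, 86.0]
force: [1.3, 4.8, -2.2]
gripper_width: 16.0
gripper_force: 20.0
```

Scaled: 1 mm is 0.02.

Emit:
move_tool --moves '{"tx":[0.02,0.02,0,0],"ty":[0,0,0,0],"tz":[0,0,0,0],"drx":[0,0,0,0],"dry":[0,0,0,0],"drz":[0,0,0,0]}'

```text
time_s: 12.0
ee_pos: [543.3, -102.3, 208.9]
ee_rot: [-180.0, 0.1, 86.0]
force: [0.1, 0.1, -2.5]
gripper_width: 16.2
gripper_force: 20.0
```

Emit:
move_tool --moves '{"tx":[0,0,0],"ty":[0,0,0],"tz":[0.02,0,0],"drx":[0,0,0],"dry":[0,0,0],"drz":[0,0,0]}'

```text
time_s: 12.3
ee_pos: [543.3, -102.1, 207.9]
ee_rot: [-180.0, 0.1, 86.0]
force: [-0.7, -1.9, -3.0]
gripper_width: 16.1
gripper_force: 20.0
```

Emit:
move_tool --moves '{"tx":[-0.02,0,0],"ty":[0,0,0],"tz":[0.02,0,0],"drx":[0,0,0],"dry":[0,0,0],"drz":[0,0,0]}'

```text
time_s: 12.6
ee_pos: [543.3, -102.2, 206.9]
ee_rot: [-180.0, -0.0, 86.0]
force: [-0.3, 0.7, -2.7]
gripper_width: 15.8
gripper_force: 20.0
```

Emit:
move_tool --moves '{"tx":[0,0,0],"ty":[0,0,0],"tz":[0.02,0,0],"drx":[0,0,0],"dry":[0,0,0],"drz":[0,0,0]}'

```text
time_s: 12.9
ee_pos: [543.4, -102.2, 206.0]
ee_rot: [180.0, -0.0, 86.0]
force: [-0.3, 2.0, -1.1]
gripper_width: 15.7
gripper_force: 20.0
```

Scaled: 0.5 mm is 0.01.

Emit:
move_tool --moves '{"tx":[0,0,0],"ty":[0,0,0],"tz":[0.01,0,0],"drx":[0,0,0],"dry":[0,0,0],"drz":[0,0,0]}' --force 5

```text
time_s: 13.2
ee_pos: [543.4, -102.3, 205.6]
ee_rot: [180.0, -0.0, 86.0]
force: [0.2, 2.5, -0.9]
gripper_width: 16.4
gripper_force: 5.0
```

Emit:
move_tool --moves '{"tx":[0,0,0],"ty":[0,0,0],"tz":[0,0,0],"drx":[0,0,0],"dry":[0,0,0],"drz":[0,0,0]}' --finger_gap 22

```text
time_s: 13.5
ee_pos: [543.4, -102.9, 205.6]
ee_rot: [180.0, 0.0, 86.0]
force: [-0.3, -0.9, 0.4]
gripper_width: 21.9
gripper_force: 0.0
```

Emit:
move_tool --moves '{"tx":[0,0],"ty":[0,0],"tz":[0,0],"drx":[0,0],"dry":[0,0],"drz":[0,0]}' --finger_gap 40

```text
time_s: 13.7
ee_pos: [543.3, -102.6, 205.5]
ee_rot: [180.0, 0.0, 86.0]
force: [-0.3, -0.2, -0.3]
gripper_width: 35.1
gripper_force: 0.0
```

Run:
```python
from h import *
f=grab_frame('side');g=grab_frame('scene')
a=cv2.resize(f[110:310,215:375],None,fx=2.5,fy=2.5,interpolation=2);b=cv2.resize(g[100:300,260:420],None,fx=2.5,fy=2.5,interpolation=2)
cv2.imwrite('pics/c5.png',np.hstack([a,b]))
```

```text
(no output)
```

View pics/c5.png

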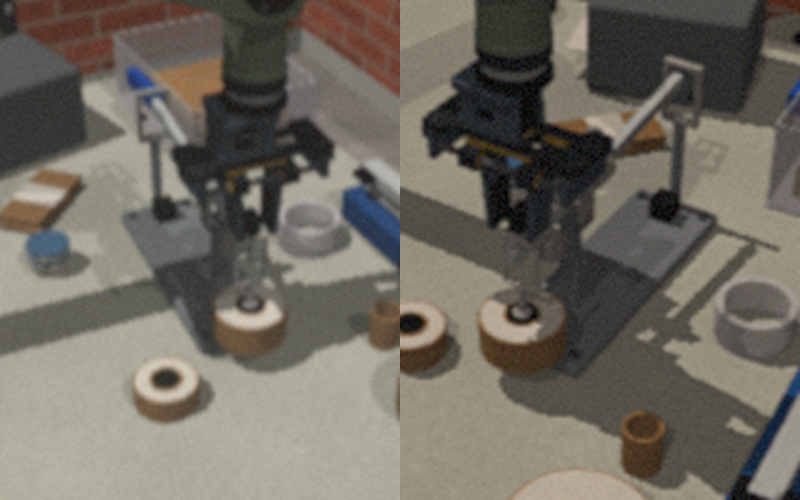

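The last view shows the reel hanging from the short arm, tab free between the fingers, tip of the beam high in the trig post. Retreat up and go to the knob.

Scaled: -25 mm is -0.5, -20 mm is -0.4.

Emit:
move_tool --moves '{"tx":[0,0,0,0,0],"ty":[0,0,0,0,0],"tz":[-0.2,-0.4,-0.5,-0.4,0],"drx":[0,0,0,0,0],"dry":[0,0,0,0,0],"drz":[0,0,0,0,0]}'

```text
time_s: 14.3
ee_pos: [544.9, -102.8, 284.1]
ee_rot: [179.6, 0.1, 86.0]
force: [-0.4, 0.0, 0.2]
gripper_width: 39.9
gripper_force: 0.0
```

Emit:
move_tool --moves '{"tx":[0.6,0.6,0.6,0.6,0.6,0,0],"ty":[0,0.02,0,0,0,0,0],"tz":[0,0,0,0,0,0,0],"drx":[0,0,0,0,0,0,0],"dry":[0,0,0,0,0,0,0],"drz":[0,0,0,0,0,0,0]}'

```text
time_s: 15.0
ee_pos: [554.5, 47.3, 279.6]
ee_rot: [-179.9, 0.0, 86.0]
force: [-0.0, -0.1, 0.4]
gripper_width: 40.0
gripper_force: 0.0
```

Emit:
move_tool --moves '{"tx":[0,0,0,0,0,0],"ty":[0,0,0,0,0,0],"tz":[0.3,0.4,0.3,0.2,0,0],"drx":[0,0,0,0,0,0],"dry":[0,0,0,0,0,0],"drz":[0,0,0,0,0,0]}'

```text
time_s: 15.6
ee_pos: [555.1, 46.5, 220.8]
ee_rot: [180.0, -0.0, 85.9]
force: [0.3, -0.3, 0.5]
gripper_width: 39.7
gripper_force: 0.0
```

Emit:
move_tool --moves '{"tx":[0,0,0,0,0],"ty":[0,0,0,0,0],"tz":[0,0,0,0,0],"drx":[0,0,0,0,0],"dry":[0,0,0,0,0],"drz":[0,0,0,0,0]}' --finger_gap 15 --force 4

```text
time_s: 16.1
ee_pos: [554.7, 47.2, 220.9]
ee_rot: [180.0, -0.0, 86.0]
force: [-2.5, 1.0, 2.9]
gripper_width: 19.7
gripper_force: 4.0
```

Scaled: 10 mm is 0.2, 8 mm is 0.16.

Emit:
move_tool --moves '{"tx":[0.1,0.16,0.2,0.2,0.2,0.2,0,0],"ty":[-0.01,0,0,0,0,0,0,0],"tz":[0,0.02,0.02,0.02,0.02,0.02,0,0],"drx":[0,0,0,0,0,0,0,0],"dry":[0,0,0,0,0,0,0,0],"drz":[0,0,0,0,0,0,0,0]}'

```text
time_s: 16.9
ee_pos: [558.3, 100.9, 215.4]
ee_rot: [180.0, -0.1, 86.0]
force: [-0.0, 1.6, 2.3]
gripper_width: 19.5
gripper_force: 4.0
```

Emit:
move_tool --moves '{"tx":[0,0],"ty":[0,0],"tz":[0,0],"drx":[0,0],"dry":[0,0],"drz":[0,0]}'

```text
time_s: 17.1
ee_pos: [558.2, 99.9, 215.6]
ee_rot: [180.0, -0.0, 85.9]
force: [-0.6, 1.9, 1.0]
gripper_width: 19.5
gripper_force: 4.0
```

Scaled: 10 mm is 0.2, 5 mm is 0.1.

Emit:
move_tool --moves '{"tx":[0.1,0.2,0.2,0.2,0.1,0,0,0],"ty":[0,0,0,0,0,0,0,0],"tz":[0,0,0,0,0,0,0,0],"drx":[0,0,0,0,0,0,0,0],"dry":[0,0,0,0,0,0,0,0],"drz":[0,0,0,0,0,0,0,0]}'

```text
time_s: 17.9
ee_pos: [560.9, 140.1, 215.6]
ee_rot: [180.0, -0.0, 86.0]
force: [0.4, 1.3, 1.0]
gripper_width: 19.0
gripper_force: 4.0
```

Emit:
move_tool --moves '{"tx":[-0.02,0],"ty":[0,0],"tz":[0,0],"drx":[0,0],"dry":[0,0],"drz":[0,0]}'

```text
time_s: 18.1
ee_pos: [560.8, 138.6, 215.5]
ee_rot: [180.0, -0.0, 85.9]
force: [1.0, 1.0, 0.6]
gripper_width: 19.2
gripper_force: 4.0
```

Emit:
move_tool --moves '{"tx":[0],"ty":[0],"tz":[0],"drx":[0],"dry":[0],"drz":[0]}'

```text
time_s: 18.2
ee_pos: [560.8, 138.6, 215.5]
ee_rot: [180.0, -0.0, 85.9]
force: [0.3, 1.1, 0.7]
gripper_width: 19.3
gripper_force: 4.0
```

Emit:
move_tool --moves '{"tx":[0],"ty":[0],"tz":[0],"drx":[0],"dry":[0],"drz":[0]}'

```text
time_s: 18.3
ee_pos: [560.8, 138.6, 215.5]
ee_rot: [180.0, 0.0, 86.0]
force: [0.1, 1.3, -0.3]
gripper_width: 19.4
gripper_force: 4.0
```

The manual's scale: shifts go in shares of 50 mm and turns go in shares of 90 degrees. Converting my numbers, 7 mm is 0.14, -1 mm is -0.02.

Emit:
move_tool --moves '{"tx":[0.14,0.14,-0.02,0,0],"ty":[0,0,0,0,0],"tz":[0,0,0,0,0],"drx":[0,0,0,0,0],"dry":[0,0,0,0,0],"drz":[0,0,0,0,0]}'

```text
time_s: 18.8
ee_pos: [561.8, 152.2, 215.5]
ee_rot: [180.0, -0.0, 86.0]
force: [0.1, 2.1, 0.5]
gripper_width: 19.8
gripper_force: 4.0
```

Emit:
move_tool --moves '{"tx":[0,0,0,0],"ty":[0,0,0,0],"tz":[0,0,0,0],"drx":[0,0,0,0],"dry":[0,0,0,0],"drz":[0,0,0,0]}' --finger_gap 40

```text
time_s: 19.2
ee_pos: [561.6, 151.7, 215.4]
ee_rot: [-180.0, 0.0, 86.0]
force: [0.3, -0.2, 0.0]
gripper_width: 39.6
gripper_force: 0.0
```

Emit:
move_tool --moves '{"tx":[0,0,0,0,0,0,0,0],"ty":[0,0,-0.5,-0.9,-0.9,-0.9,-0.8,0],"tz":[-0.3,-0.5,-0.2,0,0,0,0,0],"drx":[0,0,0,0,0,0,0,0],"dry":[0,0,0,0,0,0,0,0],"drz":[0,0,0,0,0,0,0,0]}'

```text
time_s: 20.0
ee_pos: [357.8, 165.4, 265.8]
ee_rot: [-179.9, -0.0, 86.1]
force: [1.1, -1.6, 0.7]
gripper_width: 40.2
gripper_force: 0.0
```

Emit:
move_tool --moves '{"tx":[0,0,0,0,0,0],"ty":[0,0,0,0,0,0],"tz":[0,0,0,0,0,0],"drx":[0,0,0,0,0,0],"dry":[0,0,0,0,0,0],"drz":[0,0,0,0,0,0]}'

```text
time_s: 20.6
ee_pos: [362.6, 165.9, 265.2]
ee_rot: [-180.0, 0.0, 85.9]
force: [0.8, 0.2, 0.6]
gripper_width: 40.0
gripper_force: 0.0
```

Run:
```python
from h import *
import pickle
m=camera_model('wrist');f=grab_frame('wrist');pickle.dump(m,open('w6.pkl','wb'));cv2.imwrite('pics/w6.png',f)
cv2.imwrite('pics/s6.png',grab_frame('scene'));print(m['T'][:3,3])
cv2.imwrite('pics/w6c.png',cv2.resize(f[0:300,400:640],None,fx=2,fy=2,interpolation=2))
```

```text
[368.29910583 244.86056628 436.53237361]
```

View pics/w6c.png

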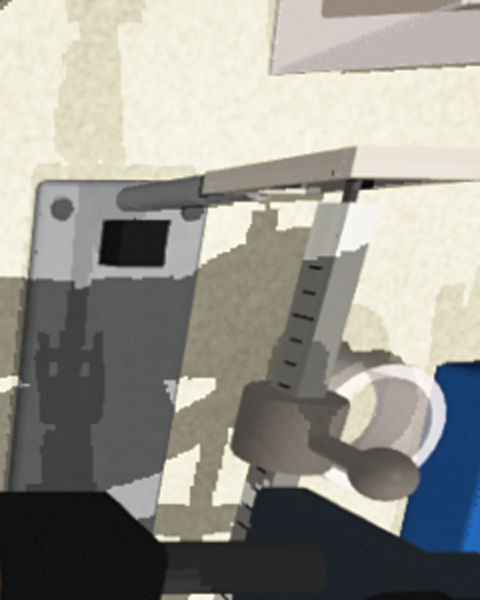

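The poise, graduations and tip show clearly: knob centre at full-frame (591,237); the beam's lower near edge runs (305,250)→(271,383) in the crop. From it I get the tilt using the plane of the beam's near face.

Create t.py:
```python
from h import *
import pickle
YAW=np.radians(-4.15);P0=np.array([551.8,.7,200]);ex=np.array([np.cos(YAW),np.sin(YAW),0]);ey=np.array([-np.sin(YAW),np.cos(YAW),0])
def onplane(uv,m,x):
    o,d=ray('w',uv,m);s=((P0+x*ex-o)@ex)/(d@ex);q=o+s*d-P0;return np.array([q@ey,q[2]])
```

Run:
```python
from t import *
m=pickle.load(open('w6.pkl','rb'));f=cv2.imread('pics/w6.png');g=cv2.cvtColor(f,6)
k=onplane((591,237),m,0);r=np.hypot(*k);print('knob',k,'p',np.sqrt(r*r-34**2)-50,'tilt',-(np.arctan2(k[1],k[0])-np.arcsin(34/r)))
for a,b in(((305,250),(271,383)),):
    A,B=[onplane((400+p[0]/2,p[1]/2),m,-6) for p in(a,b)];print(A,B,-np.arctan2(A[1]-B[1],A[0]-B[0]))
for r in range(105,195,6):print(r,' '.join(map(str,g[r,525:590:1])))
```

```text
knob [147.79770392  43.27001939] p 100.20138435580134 tilt -0.06219502916337585
[225.68508902  -7.89680368] [168.35628949 -11.18334539] -0.057265256103811946
105 231 188 181 179 177 183 187 165 141 136 140 138 139 151 222 240 241 239 239 241 244 243 241 238 236 239 241 242 241 239 237 237 219 176 166 163 162 161 161 161 162 164 166 166 166 163 161 159 187 238 246 245 245 244 244 244 244 244 245 245 244 244 244 244 244
111 230 149 141 146 146 144 138 139 138 136 132 130 130 147 235 244 243 242 240 239 239 239 243 245 244 243 243 243 243 243 236 198 168 166 163 161 161 161 162 164 163 166 168 165 162 160 166 223 246 245 245 245 244 245 244 244 244 244 244 245 245 244 244 241 241
117 137 135 135 134 135 137 139 142 145 146 146 143 139 137 137 137 135 131 129 133 136 134 135 138 142 142 142 139 141 150 167 169 164 163 164 161 162 163 164 166 167 165 162 136 156 190 246 246 245 244 244 245 244 244 244 244 245 245 244 244 243 240 239 238 236
123 145 144 140 140 143 145 145 142 140 139 138 140 140 141 140 140 139 139 139 140 140 141 138 136 137 139 141 148 161 170 167 163 163 162 163 163 16
[... 2142 characters left out ...]
 138 135 134 138 130 100 94 95 94 92 93 92 89 91 90 91 90 92 91 92 89 90 92 102 104 106 107 106 105 106 105 104 107 122 147 150 147 132 109 107 105 103 103 103 102 100 98 96 95 96 97 95 94 93 92 92 95 93 96
183 136 136 138 138 138 139 135 135 129 98 95 96 95 92 93 93 90 90 91 88 80 75 76 88 92 90 91 98 105 106 106 107 105 105 107 107 104 104 121 146 150 144 138 135 134 133 130 133 144 150 149 156 156 155 150 154 138 131 114 114 119 129 144 166 183
189 134 133 134 136 137 139 139 132 102 101 100 94 93 94 90 91 91 91 90 91 90 90 90 90 90 95 104 107 107 108 108 106 106 108 105 106 105 119 147 156 169 177 176 174 172 174 174 172 173 187 221 242 245 246 247 246 245 246 246 241 216 204 195 185 181
```

Scaled: 45 mm is 0.9, 41 mm is 0.82.

Emit:
move_tool --moves '{"tx":[0,0,0,-0.04,-0.04,0,0],"ty":[0.8,0.9,0.9,0.82,0.6,0,0],"tz":[0,0,0,0,0,0,0],"drx":[0,0,0,0,0,0,0],"dry":[0,0,0,0,0,0,0],"drz":[0,0,0,0,0,0,0]}'

```text
time_s: 21.4
ee_pos: [562.3, 147.6, 264.7]
ee_rot: [-179.9, 0.0, 85.9]
force: [-0.4, -1.1, 0.3]
gripper_width: 40.2
gripper_force: 0.0
```

Emit:
move_tool --moves '{"tx":[0,0,0,0,0],"ty":[0,0,0,0,0],"tz":[0.3,0.3,0.22,0,0],"drx":[0,0,0,0,0],"dry":[0,0,0,0,0],"drz":[0,0,0,0,0]}'

```text
time_s: 21.9
ee_pos: [562.1, 148.0, 225.0]
ee_rot: [180.0, -0.0, 86.0]
force: [-0.5, -0.3, 0.5]
gripper_width: 39.9
gripper_force: 0.0
```

Emit:
move_tool --moves '{"tx":[0,0,0,0,0],"ty":[0,0,0,0,0],"tz":[0,0,0,0,0],"drx":[0,0,0,0,0],"dry":[0,0,0,0,0],"drz":[0,0,0,0,0]}' --finger_gap 15 --force 4

```text
time_s: 22.4
ee_pos: [562.5, 148.0, 224.6]
ee_rot: [180.0, -0.0, 86.0]
force: [-0.5, 1.2, -0.2]
gripper_width: 19.3
gripper_force: 4.0
```

Emit:
move_tool --moves '{"tx":[0.04,0.04,0.04,0.04,0.02,0,0,0],"ty":[0,0,0,0,0,0,0,0],"tz":[0.04,0.04,0.04,0.04,0.02,0,0,0],"drx":[0,0,0,0,0,0,0,0],"dry":[0,0,0,0,0,0,0,0],"drz":[0,0,0,0,0,0,0,0]}'

```text
time_s: 23.2
ee_pos: [563.1, 156.8, 215.6]
ee_rot: [180.0, -0.0, 86.0]
force: [-0.7, -0.2, 0.0]
gripper_width: 19.2
gripper_force: 4.0
```

Emit:
move_tool --moves '{"tx":[0,0,0,0],"ty":[0,0,0,0],"tz":[0,0,0,0],"drx":[0,0,0,0],"dry":[0,0,0,0],"drz":[0,0,0,0]}' --finger_gap 24

```text
time_s: 23.6
ee_pos: [563.2, 156.8, 215.5]
ee_rot: [180.0, -0.0, 86.0]
force: [-0.0, -0.6, 0.1]
gripper_width: 23.7
gripper_force: 0.0
```

Emit:
move_tool --moves '{"tx":[0,0,0,0,0,0,0,0],"ty":[0,0,0,-0.5,-0.9,-0.9,-0.9,-0.8],"tz":[0,-0.3,-0.5,-0.2,0,0,0,0],"drx":[0,0,0,0,0,0,0,0],"dry":[0,0,0,0,0,0,0,0],"drz":[0,0,0,0,0,0,0,0]}' --finger_gap 40

```text
time_s: 24.4
ee_pos: [361.4, 170.7, 265.4]
ee_rot: [-180.0, -0.0, 85.9]
force: [0.6, 0.8, 0.7]
gripper_width: 39.9
gripper_force: 0.0
```

Emit:
move_tool --moves '{"tx":[0,0,0,0,0,0,0,0],"ty":[0,0,0,0,0,0,0,0],"tz":[0,0,0,0,0,0,0,0],"drx":[0,0,0,0,0,0,0,0],"dry":[0,0,0,0,0,0,0,0],"drz":[0,0,0,0,0,0,0,0]}'

```text
time_s: 25.2
ee_pos: [363.7, 170.8, 265.3]
ee_rot: [-180.0, 0.0, 86.0]
force: [0.3, -0.3, 0.8]
gripper_width: 40.0
gripper_force: 0.0
```

Run:
```python
from t import *
import time
m=camera_model('wrist');f=grab_frame('wrist');pickle.dump(m,open('w7.pkl','wb'));cv2.imwrite('pics/w7.png',f)
for n in('6','7'):
    m=pickle.load(open(f'w{n}.pkl','rb'));g=cv2.GaussianBlur(cv2.cvtColor(cv2.imread(f'pics/w{n}.png'),6),(3,3),0).astype(int)
    T=[]
    for r in range(132,170,2):   # ridge: side(~90)->top(~147)
        row=g[r,520:600];c=[i for i in range(3,70) if row[i-3]<110 and row[i+3]>140 and row[i]<=119<row[i+1]]
        if c:
            i=c[-1];T.append((520+i+(119-row[i])/(row[i+1]-row[i]),r))
    Q=np.array([onplane(t,m,-6) for t in T]);s=np.polyfit(Q[:,0],Q[:,1],1);print(n,len(Q),Q[0],Q[-1],'tilt',np.arctan(s[0]),'rms',np.std(Q[:,1]-np.polyval(s,Q[:,0])))
    c=cv2.HoughCircles(cv2.cvtColor(cv2.imread(f'pics/w{n}.png'),6)[200:290,540:640],cv2.HOUGH_GRADIENT,1,30,param1=100,param2=8,minRadius=9,maxRadius=18);print(None if c is None else c[0][:3]+[540,200,0])
```

```text
6 19 [220.78073715   7.33620513] [192.19582239   5.50670108] tilt 0.0647037154602535 rms 0.043776297100920694
[[592.5        239.5         16.29999924]
 [618.5        219.5         17.29999924]
 [616.5        263.5         16.29999924]]
7 19 [225.26729786  -4.17047408] [199.52607053  19.22868054] tilt -0.8096586158827825 rms 6.0664617292547485
[[582.5        231.5         16.29999924]
 [616.5        246.5         13.60000038]
 [569.5        203.5         12.5       ]]
```

Run:
```python
from t import *
m=pickle.load(open('w7.pkl','rb'))
for uv in((582.5,231.5),(581,229)):
    k=onplane(uv,m,0);r=np.hypot(*k);print('knob',k,'p',np.sqrt(r*r-34**2)-50,'tilt',np.arctan2(k[1],k[0])-np.arcsin(34/r))
g=cv2.GaussianBlur(cv2.cvtColor(cv2.imread('pics/w7.png'),6),(3,3),0).astype(int)
T=[]
for r in range(104,180,2):
    row=g[r,500:600]
    for i in range(3,90):
        if row[i-3]<115 and row[i+3]>130 and row[i]<=119<row[i+1]:T.append((500+i+(119-row[i])/(row[i+1]-row[i]),r,*onplane((500+i,r),m,-6)))
print(np.round(T,1))
```

```text
knob [154.46061595  36.68736007] p 105.07431852954306 tilt 0.01736342010758571
knob [155.80280166  34.98722471] p 106.0212129739055 tilt 0.006331913927877714
[[522.6 104.  248.9 -48.9]
 [561.6 104.  247.   -2.5]
 [503.8 106.  248.2 -77.8]
 [561.2 106.  245.5  -2.1]
 [553.5 132.  225.2  -4.6]
 [553.  134.  223.7  -4.2]
 [552.5 136.  222.   -4.8]
 [552.2 138.  220.4  -4.4]
 [551.7 140.  218.8  -5. ]
 [551.2 142.  217.2  -4.5]
 [550.7 144.  215.5  -5.1]
 [550.3 146.  213.9  -4.7]
 [549.8 148.  212.2  -5.3]
 [549.4 150.  210.6  -4.8]
 [549.  152.  208.9  -5.4]
 [548.5 154.  207.3  -5. ]
 [548.  156.  205.5  -5.6]
 [566.6 156.  207.9  13.3]
 [547.6 158.  203.9  -5.1]
 [567.  158.  206.5  14.6]
 [547.3 160.  202.3  -4.7]
 [567.6 160.  205.1  15. ]
 [550.8 162.  201.1  -1.1]
 [568.2 162.  203.7  16.3]
 [552.1 164.  199.9   1.4]
 [569.  164.  202.4  17.7]
 [553.7 166.  198.4   2.9]
 [569.5 166.  200.9  18.1]
 [555.1 168.  197.2   5.4]
 [569.8 168.  199.4  18.5]
 [555.  170.  195.6   5.8]
 [570.9 170.  198.1  19.8]
 [554.2 172.  193.9   5.3]
 [573.  172.  197.1  22.8]
 [554.1 174.  192.3   5.7]
 [574.3 174.  195.8  24.1]
 [554.1 176.  190.7   6.1]
 [575.  176.  194.5  25.3]
 [553.8 178.  189.    5.6]
 [575.2 178.  193.1  25.7]]
```

Create u.py:
```python
from t import *
def fit(n,lo,hi):
    m=pickle.load(open(f'w{n}.pkl','rb'));g=cv2.GaussianBlur(cv2.cvtColor(cv2.imread(f'pics/w{n}.png'),6),(3,3),0).astype(int);Q=[]
    for r in range(lo,hi):
        row=g[r,500:600]
        c=[i for i in range(3,66) if row[i-3]<115 and row[i+3]>130 and row[i]<=119<row[i+1]]
        if c:Q.append(onplane((500+c[0]+(119-row[c[0]])/(row[c[0]+1]-row[c[0]]),r),m,-6))
    Q=np.array(Q);s=np.polyfit(Q[:,0],Q[:,1],1);print(n,'slope',np.arctan(s[0]),'z@215',np.polyval(s,215),'rms',np.std(Q[:,1]-np.polyval(s,Q[:,0])))
```

```bash
python3 -c "
from u import *
fit(6,132,170);fit(7,132,160)"
```

```text
6 slope 0.0635747148606331 z@215 6.957170160951099 rms 0.05043680517405927
7 slope 0.0165600568432015 z@215 -4.34528548119013 rms 0.03991884247386749
```

Scaled: 45 mm is 0.9, 41 mm is 0.82.

Emit:
move_tool --moves '{"tx":[0,0,0,0,0,0,0],"ty":[0.8,0.9,0.9,0.82,0.58,0,0],"tz":[0,0,0,0,0,0,0],"drx":[0,0,0,0,0,0,0],"dry":[0,0,0,0,0,0,0],"drz":[0,0,0,0,0,0,0]}'

```text
time_s: 25.95
ee_pos: [562.9, 156.6, 264.7]
ee_rot: [-179.9, 0.0, 85.9]
force: [0.3, 0.0, -0.5]
gripper_width: 39.8
gripper_force: 0.0
```

Emit:
move_tool --moves '{"tx":[0,0,0,0,0,0],"ty":[0,0,0,0,0,0],"tz":[0.3,0.3,0.26,0.1,0,0],"drx":[0,0,0,0,0,0],"dry":[0,0,0,0,0,0],"drz":[0,0,0,0,0,0]}'

```text
time_s: 26.55
ee_pos: [563.2, 156.9, 218.2]
ee_rot: [179.9, -0.0, 86.0]
force: [-0.3, 0.3, 0.3]
gripper_width: 40.1
gripper_force: 0.0
```

Emit:
move_tool --moves '{"tx":[0,0,0,0,0],"ty":[0,0,0,0,0],"tz":[0,0,0,0,0],"drx":[0,0,0,0,0],"dry":[0,0,0,0,0],"drz":[0,0,0,0,0]}' --finger_gap 15 --force 4

```text
time_s: 27.05
ee_pos: [563.1, 156.9, 217.5]
ee_rot: [-180.0, -0.0, 86.0]
force: [-0.7, 0.8, 0.0]
gripper_width: 19.0
gripper_force: 4.0
```

Emit:
move_tool --moves '{"tx":[0.01,0.016,0,0,0],"ty":[0,0,0,0,0],"tz":[0.014,0.016,0,0,0],"drx":[0,0,0,0,0],"dry":[0,0,0,0,0],"drz":[0,0,0,0,0]}'

```text
time_s: 27.55
ee_pos: [563.1, 157.9, 215.9]
ee_rot: [-180.0, 0.0, 86.0]
force: [-0.8, -0.9, 0.2]
gripper_width: 19.6
gripper_force: 4.0
```

Emit:
move_tool --moves '{"tx":[0,0,0,0],"ty":[0,0,0,0],"tz":[0,0,0,0],"drx":[0,0,0,0],"dry":[0,0,0,0],"drz":[0,0,0,0]}' --finger_gap 24

```text
time_s: 27.95
ee_pos: [563.2, 158.2, 216.0]
ee_rot: [180.0, -0.0, 86.0]
force: [0.6, -0.6, -0.7]
gripper_width: 24.2
gripper_force: 0.0
```

Emit:
move_tool --moves '{"tx":[0,0,0,0,0,0,0,0],"ty":[0,0,0,-0.5,-0.9,-0.9,-0.9,-0.8],"tz":[0,-0.3,-0.5,-0.2,0,0,0,0],"drx":[0,0,0,0,0,0,0,0],"dry":[0,0,0,0,0,0,0,0],"drz":[0,0,0,0,0,0,0,0]}' --finger_gap 40

```text
time_s: 28.75
ee_pos: [361.5, 172.0, 265.9]
ee_rot: [-180.0, -0.0, 85.9]
force: [0.4, 0.3, 0.2]
gripper_width: 39.8
gripper_force: 0.0
```

Emit:
move_tool --moves '{"tx":[0,0,0,0,0,0,0,0],"ty":[0,0,0,0,0,0,0,0],"tz":[0,0,0,0,0,0,0,0],"drx":[0,0,0,0,0,0,0,0],"dry":[0,0,0,0,0,0,0,0],"drz":[0,0,0,0,0,0,0,0]}'

```text
time_s: 29.55
ee_pos: [363.8, 172.1, 265.8]
ee_rot: [-180.0, 0.0, 86.0]
force: [0.7, 0.1, 0.6]
gripper_width: 40.0
gripper_force: 0.0
```

Emit:
move_tool --moves '{"tx":[0,0,0,0,0,0,0,0],"ty":[0,0,0,0,0,0,0,0],"tz":[0,0,0,0,0,0,0,0],"drx":[0,0,0,0,0,0,0,0],"dry":[0,0,0,0,0,0,0,0],"drz":[0,0,0,0,0,0,0,0]}'

```text
time_s: 30.35
ee_pos: [363.7, 172.1, 266.0]
ee_rot: [-180.0, -0.0, 86.0]
force: [-0.1, 0.3, 0.3]
gripper_width: 40.5
gripper_force: 0.0
```

Run:
```python
from u import *
for n in('8','9'):
    m=camera_model('wrist');f=grab_frame('wrist');pickle.dump(m,open(f'w{n}.pkl','wb'));cv2.imwrite(f'pics/w{n}.png',f)
    fit(n,132,158)
```

```text
8 slope 0.012752562233172376 z@215 -5.187359430041578 rms 0.053021274534283167
9 slope 0.011135722254069988 z@215 -5.185806359814331 rms 0.049217613607834096
```

```bash
python3 -c "
from workcell import env, grab_frame, camera_model, state
print(env.job_done())"
```

```text
the job is handed in; nothing more can be done
None
```

I hung the reel in its carrier from the V seat and set the poise at about 107 mm. The beam was level to about +0.01 rad and still, with the arm clear of the scale, when I handed the job in at about 30 s; no verdict came back.

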